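# Cure a varnished spindle over the UV lamp

### The job

A freshly varnished turned spindle lies loose in a carrier tray whose grip is mounted on a soft rubber bush, so that it rolls off to one side as soon as the tray is lifted. Lift the tray by its square grip, carry it over the UV lamp so that its glass pane is centred 5 to 10 cm above the lamp's window, and balance the spindle so that all of it stays over the glass pane, lit from below, for six seconds without a break; finish while still holding it like that. The spindle must never run against the ends of the tray or be touched by the robot, the tray must not rest on or bump the lamp, and the other things on the bench are to be left alone.

Things in the scene. Friction and masses are not known exactly. Their poses are not given: they have to be found in the camera images.
- tray: Carrier tray, 140 mm wide (its x), 362 mm long (its y), about 0.33 kg with its grip. Flat aluminium floor 5 mm thick, wooden rims all round 6 mm thick and 35 mm high; inside 128 by 350 mm. A dark square grip stands outside the -x rim. Origin: centre of the underside; x across the tray, away from the grip; y along the rolling lane; z up. Starts flat on the bench, grip towards the robot.
- tray_pane (a point): Centre of the glass pane's upper face, 5 mm above the tray's origin, axes as the tray's. The pane is flush with the floor, between two yellow lines in the middle of the tray: 55 mm to either side along y, full width.
- tray_grip (a point): Point on the axis of the tray's upright square grip (32 by 32 mm, 28 to 88 mm above the tray's underside, 39 mm free between it and the rim), 125 mm from the tray's origin along its -x and 65 mm above its underside: a good height for the finger pads. Axes along the grip's faces, as the tray's when the grip stands straight.
- grip (a joint): Rubber bush under the grip, 18 mm above the tray's underside: a damped spring hinge about the tray's x, 4 N m/rad, 0 when straight (as it starts). Value: turn of the grip relative to the tray, positive about tray x, stops at 0.2; tray tilt = grip tilt less this value. Once lifted, a spindle s off centre sinks its end of the tray by weight times s / 4 rad and runs away.
- spindle: Turned wooden spindle 116 mm long: dark red varnished waist between two bare wooden balls of 44 mm diameter centred 36 mm either side of the middle; nominally 0.13 kg, varies by a third. Origin: its middle, on its axis, 22 mm above the tray floor. Its x is its long axis, lying along the tray's x; y and z turn as it rolls. It rolls along the tray's y.
- spindle_ball (a point): Centre of the spindle ball on its +x end. How it rolls: hardly any resistance (equal to 0.004 rad of tilt); along the tray's y it accelerates at (g times the tray's tilt, less the tray's own acceleration) / 1.38, to the low end: turning the tray positively about its x (+y end up) rolls it to -y. Up to 33 mm off the pane's centre all of it is over the glass; at 153 mm it touches an end rim.
- lamp: UV lamp, a fixed grey box 160 mm (x) by 170 mm (y) with a violet window 110 mm square in its top, framed by dark bars; 55 mm high over all. Origin: centre of its underside.
- lamp_window (a point): Centre of the lamp's violet window, 52 mm above the bench.
- glue_jar: Yellow glue jar, 70 mm diameter, 100 mm high; bystander. Origin: centre of its underside.
- brush: Flat brush lying between the robot's base and the work, about 200 mm long; bystander.
- blank: Wooden blank 60 by 120 by 35 mm; bystander. Origin: centre of its underside.
- tin: Open steel tin, 72 mm diameter, 70 mm high; bystander. Origin: centre of its underside.
There are look-alikes about, which are no part of the job. Of the things that look like the lamp, the larger one is meant.

How it is judged:
By the outcome, as a careful person would: the job done as asked, in the order asked, and still so for the second after the job is handed in, while the arm keeps its last pose, push and grip.
It also fails if it takes over 72 s, if anything falls off the work surface, if the arm or the gripper's body presses on something with over 40 N, if the wrist force passes 120 N, or if a joint passes its speed limit or range.

### The arm

A 7-joint arm with a two-finger parallel gripper is mounted at the origin on the work surface. World frame = base frame: x ahead of the robot, y to its left, z up, the work surface at z = 0. Lengths are in m, angles in rad, forces in N, time in s.
With the tool pointing down it reaches from about 0.425 to 0.925 m from the base axis. Payload 6.8 kg.
Tool frame: the origin (TCP) lies on the front face of the gripper's body, between the roots of the fingers; the fingertips stand 73 mm ahead of it and the grasp point (between the pads) lies 54 mm ahead of it (env.nose_length is the distance from the TCP to the fingertips, in m); z points along the fingers, y is the line along which they close (so a half turn about z gives the same grasp; the last joint's range is limited). The gripper opens to 85 mm and grips with 20 to 120 N. Pads are 22 mm wide; open, the fingers measure 114 mm over their backs; the gripper's body (76 mm by 85 mm) begins 54 mm behind the grasp point. The pads swing forward as they close: fully open they stand 13 mm farther back than shut.
Start: joints at [1.037, 0.477, 0.022, 1.555, -0.011, 1.109, -0.083], TCP at [0.279, -0.615, 0.304] pointing down, gripper open.
Joint ranges: [-2.96, 2.96], [-0.34, 2.1], [-1.41, 1.46], [0.24, 2.44], [-1.37, 4.51], [0.17, 1.92], [-2.96, 2.96]. Speed limits (rad/s): [2.39, 2.39, 3.14, 3.14, 3.14, 3.14, 3.14].

### API

Orientations are given as a unit quaternion [w, x, y, z].
In Python, from cell import env, kin, camera, calibration, job gives the robot as it stands. The module is installed in compiled form; this text tells all that it offers. Calls block until the motion is done:
- env.reach(position, orientation): joint-space move of the TCP to a pose.
- env.movel(position, velocity=0.15, rot=None, stop_force=None): straight line of the TCP; rot=None keeps the orientation; velocity is the mean speed in m/s. With stop_force (N) it stops when the force on the tool has changed by that much, and returns True; else False.
- env.goto_joints(angles): joint-space move.
- env.grip(opening, f_grip=None): finger opening in m; f_grip is the grip in N (None keeps the last); returns when the fingers have stopped.
- env.dwell(seconds).
- kin.inverse_kinematics(position, orientation): joint angles nearest the present ones, or None.
- env.get_state(): the state.
- camera(name): name is "scene" or "top" or "wrist"; returns (picture, depth): 420x560x3 uint8, blue, green, red; 420x560 float32, m along the optical axis (not along the pixel's ray), 0 where there is no reading.
- calibration(name): a dict with "fx", "fy", "cx", "cy" (pixels), "k1" (the pictures are not rectified: a ray, as slopes to the right and down, at radius r is drawn at 1 + k1 r^2 times it, then the intrinsics apply), "rvec" (rotation vector, rad) and "tvec" (3), from world to camera coordinates, as OpenCV has them. Camera axes: x right, y down, z forward; pixel columns grow to the right and rows downward; lengths in m; the calibration is good to about 2 mm. A picture is of the moment at which its call begins: read the wrist's pose just before it. calibration takes no time and is no camera call; for the wrist camera it gives the pose at the moment of the call.
A pose or a line that the arm cannot do raises env.PlanningError and nothing moves.
- job.job_done(): hands the job in; it is judged then, once.
The state is a dict: "time": time; "qpos": joint angles; "joint_velocities": joint speeds; "joint_torque": joint torques, N m; "tcp_pos": TCP position; "orientation": TCP orientation; "force": force on the tool from outside, world axes, zero at the start; "torque": the same for the moment, N m; "opening": finger opening in m; "gripper_force": force on a finger pad.
Only numpy, scipy, OpenCV 4.12 (cv2) and the standard library are available. Lean on these libraries where they do the work, as an engineer would, in place of code of your own. Each camera call takes 0.05 s, during which the arm holds its last target. There are 200 camera calls.

## Working session

There is one attempt and no reset: what is moved stays moved. The work goes in short steps, each a Python script; the robot and the scene stay as the last script left them, time stands still between calls to the robot, and variables do not carry over. Pictures are saved under pics/ and viewed, at most 10 in all, crops included, and the job is handed in when it is done.

```bash
mkdir -p pics; cat > h.py <<'E'
import numpy as np, cv2
from cell import env,kin,camera,calibration,job
from scipy.spatial.transform import Rotation as R
def ray(cal,u,v):
    K=np.array([[cal['fx'],0,cal['cx']],[0,cal['fy'],cal['cy']],[0,0,1]])
    d=np.array([cal['k1'],0,0,0,0],float)
    p=cv2.undistortPoints(np.array([[[u,v]]],float),K,d)[0,0]
    Rm,_=cv2.Rodrigues(np.array(cal['rvec'],float)); t=np.array(cal['tvec'],float).ravel()
    return -Rm.T@t, Rm.T@np.array([p[0],p[1],1.])
def onz(cal,u,v,z):
    o,d=ray(cal,u,v); return o+d*(z-o[2])/d[2]
def atd(cal,u,v,dep):
    o,d=ray(cal,u,v); return o+d*dep
E
python3 - <<'E'
from h import *
for n in("scene","top"):
    p,d=camera(n); cv2.imwrite(f"pics/{n}0.png",cv2.resize(p,(784,588))); np.save(f"{n}0.npy",d); cv2.imwrite(f"{n}0raw.png",p)
    c=calibration(n); print(n,ray(c,280,210),c['fx'],c['k1'])
s=env.get_state();print(s)
E
```

```text
scene (array([ 1.14649706, -0.73188883,  0.89666265]), array([-0.44199753,  0.60078458, -0.66611205])) 533.6491070285342 -0.0015784081605779818
top (array([0.44250544, 0.02729699, 0.97593138]), array([ 0.14517563, -0.01104161, -0.98950052])) 402.41661132836475 0.035886184846347986
{'time': 0.1, 'qpos': array([ 1.03687195,  0.47773701,  0.02233196,  1.55632042, -0.01150919,
        1.10930117, -0.0831142 ]), 'joint_velocities': array([-0.00273988, -0.00053229, -0.00018942, -0.00131538, -0.00183261,
        0.00120208, -0.00054498]), 'joint_torque': array([ 4.20832963e-03, -5.97762823e+01,  1.61373273e+00, -2.81954974e+01,
        1.28473953e-02,  5.09319798e-03,  8.82300014e-06]), 'tcp_pos': array([ 0.27866429, -0.61435294,  0.30302308]), 'orientation': array([-7.87640468e-04,  9.77418145e-01,  2.11312801e-01, -2.24633423e-04]), 'force': array([-0.04969016,  0.84574257, -0.3880294 ]), 'torque': array([0.02281522, 0.03682351, 0.02530137]), 'gripper_force': 0.0, 'opening': 0.08531692850121456}
```

View pics/scene0.png

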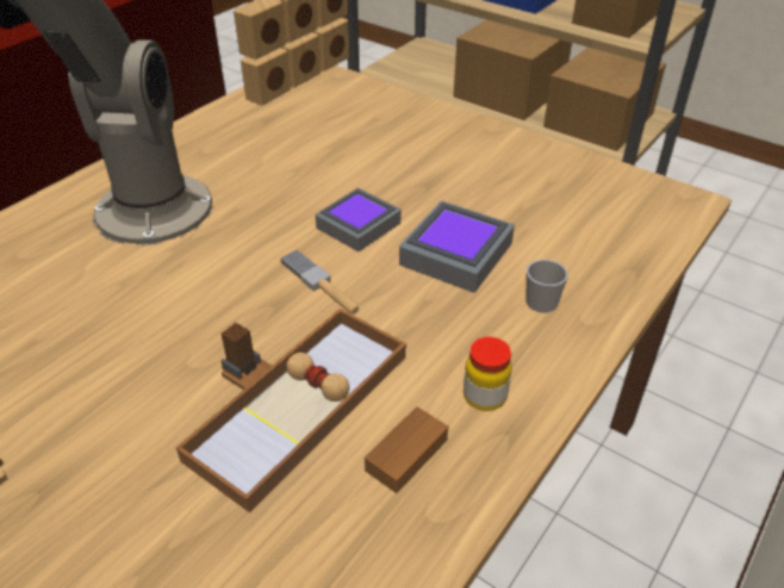

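View pics/top0.png

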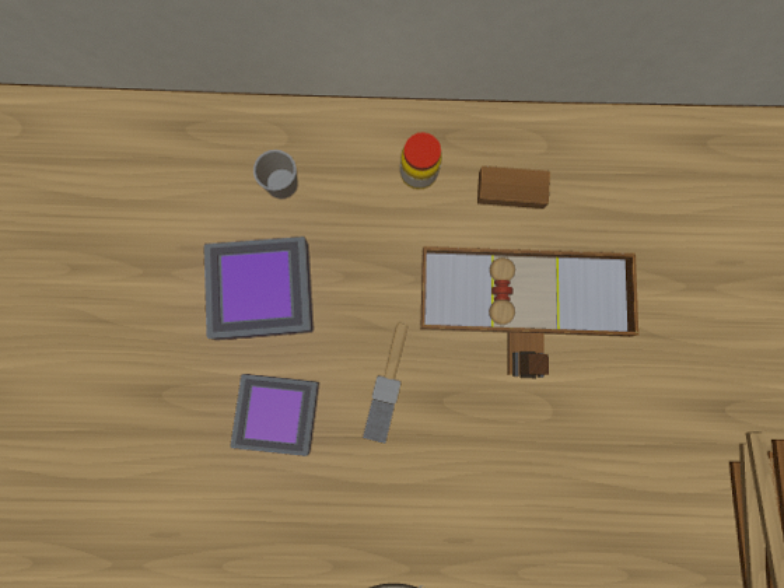

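```bash
python3 - <<'E'
from h import *
p=cv2.imread("top0raw.png"); a=p[160:280,140:300]; b=p[160:280,295:465]
cv2.imwrite("pics/crop1.png",np.vstack([cv2.resize(p[165:280,140:300],None,fx=4,fy=2.5)*0+0,]) if 0 else cv2.resize(p[165:275,290:465],None,fx=4.5,fy=4.5,interpolation=cv2.INTER_CUBIC))
c=calibration("top")
f=1/1.4
for n,u,v,z in [("rimA",422,247,.035),("rimB",636,254,.035),("rimC",636,335,.035),("rimD",421,328,.035),("griptop",529,364,.088),("win",256,286,.052),("win tl",219,251,.052),("tr",293,249,.052),("bl",223,323,.052),("br",294,321,.052),("small",274,415,.045),("jar",422,150,.1),("tin",275,170,.07),("waist",502,290,.027),("b1",502,268,.027),("b2",502,312,.027)]:
    print(n,onz(c,u*f,v*f,z).round(4))
hsv=cv2.cvtColor(p,cv2.COLOR_BGR2HSV)
m=cv2.inRange(hsv,(120,90,80),(150,255,255)); n,l,st,ce=cv2.connectedComponentsWithStats(m)
for i in range(1,n):
    if st[i,4]>300:
        r=cv2.minAreaRect(np.argwhere(l==i)[:,::-1].astype(np.float32)); print(ce[i],st[i],r,onz(c,*ce[i],.052))
E
```

```text
rimA [ 0.6632 -0.0326  0.035 ]
rimB [ 0.6605 -0.3971  0.035 ]
rimC [ 0.5225 -0.3907  0.035 ]
rimD [ 0.5244 -0.0331  0.035 ]
griptop [ 0.4681 -0.199   0.088 ]
win [0.5855 0.2422 0.052 ]
win tl [0.6429 0.3071 0.052 ]
tr [0.6498 0.1845 0.052 ]
bl [0.523  0.2918 0.052 ]
br [0.5291 0.1766 0.052 ]
small [0.378  0.2015 0.045 ]
jar [ 0.8105 -0.0258  0.1   ]
tin [0.7803 0.2184 0.07  ]
waist [ 0.5936 -0.1706  0.027 ]
b1 [ 0.6318 -0.1709  0.027 ]
b2 [ 0.5559 -0.1704  0.027 ]
[182.39329806 204.28218695] [ 158  180   50   50 2268] ((182.23350524902344, 204.26902770996094), (47.02305221557617, 49.160465240478516), 85.91438293457031) [0.58549187 0.24323714 0.052     ]
[195.10188679 295.94264151] [ 175  276   41   40 1325] ((195.01539611816406, 295.876953125), (36.466209411621094, 36.96235275268555), 7.125016689300537) [0.37949777 0.20159005 0.052     ]
```

View pics/crop1.png

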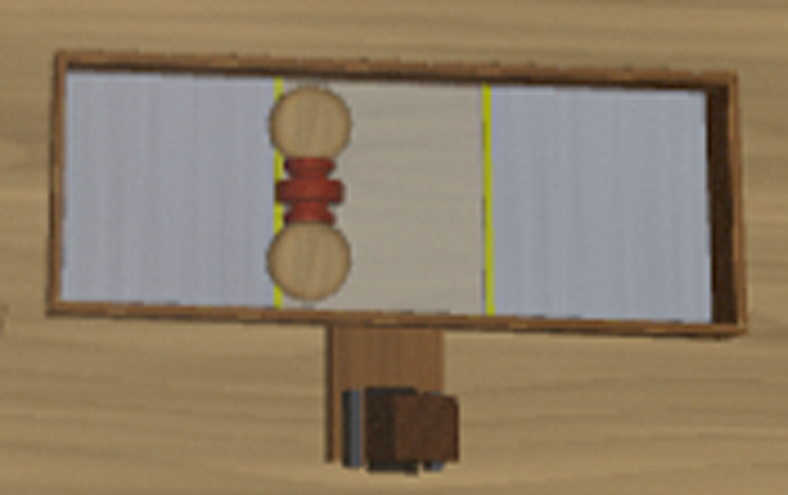

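```bash
cat >> h.py <<'E'
PSI=0.0
def pose(h,phi,psi):
    """TCP pose with the grip hinge at h, grip tilted phi about tray x, tray yaw psi"""
    Rt=R.from_euler('z',psi)*R.from_euler('x',phi)
    q=(Rt*R.from_quat([2**-.5,SG*2**-.5,0,0])).as_quat()
    return np.array(h)+Rt.apply([0,0,.101]), np.r_[q[3],q[:3]]
SG=1
def hinge(pane,psi):   # hinge for a wanted pane-top position
    c,s=np.cos(psi),np.sin(psi)
    return np.array([pane[0]-.125*c,pane[1]-.125*s,pane[2]+.013])
def see(z0,box=None,img=None):
    """z0: height of tray underside -> (world xy of pane centre by lines, waist xy, s)"""
    t=env.get_state()['time']; p=camera("top")[0] if img is None else img
    c=calibration("top"); hsv=cv2.cvtColor(p,cv2.COLOR_BGR2HSV)
    red=cv2.inRange(hsv,(0,120,40),(9,255,255))|cv2.inRange(hsv,(172,120,40),(180,255,255))
    yel=cv2.inRange(hsv,(24,130,90),(36,255,255))
    red[:140]=0; yel[:140]=0
    def cen(m,z,minA):
        n,l,st,ce=cv2.connectedComponentsWithStats(m,connectivity=8)
        return [(onz(c,*ce[i],z),st[i]) for i in range(1,n) if st[i,4]>=minA]
    return t,cen(red,z0+.027,25),cen(yel,z0+.005,8),p
E
python3 - <<'E'
import h
from h import *
c=calibration("top")
g=lambda x,y,z: onz(c,290+x/4.5-.4,165+y/4.5-.4,z)
C=[g(57,52,.035),g(737,72,.035),g(745,335,.035),g(48,315,.035)]
print(np.round(C,4),np.mean(C,0))
L=[g(279,80,.005),g(279,305,.005),g(487,85,.005),g(490,313,.005)];print(np.round(L,4),np.mean(L,0))
print("grip",g(428,428,.088),"waist",g(310,190,.027))
t,r,y,_=see(0,img=cv2.imread("top0raw.png"));print(r);print(y)
for SG in(1,-1):
    h.SG=SG
    for pane in([.593,-.213,.005],[.593,-.213,.13],[.586,.243,.13]):
        for phi in (0,.1,-.1): print(SG,pane,phi,kin.inverse_kinematics(*pose(hinge(pane,-.01),phi,-.01)))
E
```

```text
[[ 0.6639 -0.0346  0.035 ]
 [ 0.6625 -0.395   0.035 ]
 [ 0.5231 -0.3928  0.035 ]
 [ 0.5237 -0.032   0.035 ]] [ 0.5932857  -0.21359842  0.035     ]
[[ 0.6585 -0.1585  0.005 ]
 [ 0.5349 -0.1579  0.005 ]
 [ 0.6587 -0.2722  0.005 ]
 [ 0.5337 -0.2709  0.005 ]] [ 0.59644105 -0.21488026  0.005     ]
grip [ 0.46915728 -0.21396927  0.088     ] waist [ 0.59437145 -0.17045755  0.027     ]
[(array([ 0.59476479, -0.1703144 ,  0.027     ]), array([352, 200,  14,  15, 152], dtype=int32))]
[(array([ 0.65440576, -0.15822697,  0.005     ]), array([351, 182,   2,   5,  10], dtype=int32)), (array([ 0.60210028, -0.27102921,  0.005     ]), array([397, 183,   3,  52,  64], dtype=int32)), (array([ 0.61109922, -0.15776317,  0.005     ]), array([351, 198,   2,   8,  13], dtype=int32)), (array([ 0.58276295, -0.15782004,  0.005     ]), array([351, 210,   2,   7,  13], dtype=int32)), (array([ 0.53984028, -0.15729127,  0.005     ]), array([351, 228,   2,   6,   9], dtype=int32))]
1 [0.593, -0.213, 0.005] 0 [ 0.58690597  0.50252845 -0.35031891  2.05998274  0.28654037  0.62469206
  0.03240561]
1 [0.593, -0.213, 0.0
[... 1235 characters left out ...]
2.78279701]
-1 [0.593, -0.213, 0.13] 0 [ 0.12442673  0.28542911  0.21319737  2.00976371 -0.07909937  0.85407913
 -2.77032723]
-1 [0.593, -0.213, 0.13] 0.1 [ 0.18711799  0.31235922  0.21937417  1.97761146 -0.20304639  0.90684085
 -2.62489419]
-1 [0.593, -0.213, 0.13] -0.1 [ 0.06309746  0.26645476  0.20254385  2.03994082  0.06029575  0.81670733
 -2.93433305]
-1 [0.586, 0.243, 0.13] 0 [ 0.29315084  0.56920805 -1.17923573  1.92554939  0.60629493  1.06389737
  1.98497947]
-1 [0.586, 0.243, 0.13] 0.1 [ 0.36831359  0.53798277 -1.17635758  1.96228227  0.52474034  0.9482798
  2.08820001]
-1 [0.586, 0.243, 0.13] -0.1 [ 0.21840393  0.60940809 -1.1816669   1.88725028  0.67579514  1.1855516
  1.89692895]
```

```bash
cat >> h.py <<'E'
def meas(z0):
    t,r,y,p=see(z0)
    r=[q for q in r if .45<q[0][0]<.75]; 
    w=max(r,key=lambda q:q[1][4])[0] if r else None
    ys=[(q[0],q[1][4]) for q in y if .5<q[0][0]<.69]
    c=None
    if w is not None and len(ys)>1:
        Y=np.array([q[0][1] for q in ys]); A=np.array([q[1] for q in ys],float)
        m=(Y.max()+Y.min())/2; hi,lo=Y>m,Y<=m
        if Y.max()-Y.min()>.08: c=(np.average(Y[hi],weights=A[hi])+np.average(Y[lo],weights=A[lo]))/2
    return t,w,c,p
E
python3 - <<'E'
from h import *
h=hinge([.5943,-.2142,.005],-.003); T0=env.get_state()['time']
env.grip(.065,100)
env.reach(*pose(h+[0,0,.11],0,-.003)); print(env.get_state()['time'])
env.movel(pose(h,0,-.003)[0],.1); print(env.get_state()['time'])
env.grip(0.0,100); s=env.get_state(); print(s['time'],s['opening'],s['gripper_force'],s['force'],s['torque'],s['tcp_pos']-pose(h,0,0)[0])
t,w,c,p=meas(0); print(w,c)
q,_=camera("wrist"); cv2.imwrite("pics/g1.png",np.hstack([p[120:420,200:500],q[:300,130:430]]) if 0 else np.hstack([cv2.resize(p,(400,300)),cv2.resize(q,(400,300))]))
t0=env.get_state()['time']; P,Q=pose(h,.012,-.003); env.movel(P,.1,rot=Q); s=env.get_state(); print(s['time']-t0,s['force'],s['torque'])
E
```

```text
2.0917
3.3417
3.7417 0.03117753289296741 98.39651942253113 [-2.21327738  0.07238239  5.82588504] [ 0.03649552  0.54933916 -0.03361421] [-0.00027014 -0.00017128  0.00059401]
[ 0.5968091  -0.17028605  0.027     ] -0.21441875680923694
0.25000000000000044 [-2.95770907  1.34522277  7.90691894] [ 0.14383489  0.6268841  -0.0657475 ]
```

View pics/g1.png

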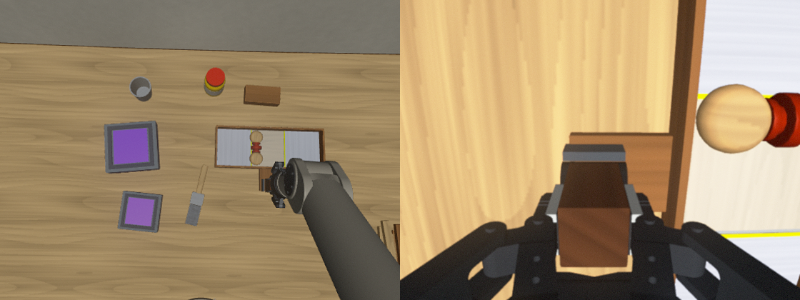

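```bash
cat >> h.py <<'E'
import json
PSI0=-.003; W=1.275
class Ctl:
    def __init__(s,pane,phi,w=W): s.pane=np.array(pane,float); s.phi=phi; s.w=w; s.log=[]
    def go(s,phi,v=.1,pane=None):
        if pane is not None: s.pane=np.array(pane,float)
        # pivot about the pane's centre line: the hinge lies 13 mm above the pane, so it stays put
        P,Q=pose(hinge(s.pane,PSI0),phi,PSI0); env.movel(P,v,rot=Q); s.phi=phi
    def look(s):
        t,w,c,p=meas(s.pane[2]-.005); s.img=p
        y=w[1]; used=s.pane[1]
        if c is not None and abs(c-s.pane[1])<.006: used=c
        s.log.append((t,y-used)); L=[q for q in s.log if t-q[0]<.75][-3:]
        s.s=y-used; s.v=np.polyfit(*np.array(L).T,1)[0] if len(L)>1 else 0.
        print(f"{t:.2f} s={s.s*1e3:.1f} v={s.v*1e3:.1f} phi={s.phi:.4f} c={'-' if c is None else round((c-s.pane[1])*1e3,1)}",flush=True)
    def step(s,ref=0.,k1=1.6,k2=2.2,lim=.03,ff=0.):
        s.look(); a=k1*(s.s-ref)+k2*s.v
        # predict over the delay
        th=np.clip(a*1.38/9.81,-lim,lim)
        s.go(s.w*(s.s+.15*s.v)/4+th+ff)
E
python3 - <<'E'
from h import *
k=Ctl([.5943,-.2142,.005],.012); k.go(.0135); k.look()
k.go(.0135,v=.08,pane=[.5943,-.2142,.125])
s=env.get_state(); print(s['time'],s['force'],s['torque'],s['opening'])
for i in range(12): k.step()
k.look(); cv2.imwrite("t1.png",k.img); json.dump([list(k.pane),k.phi],open("st.json","w"))
s=env.get_state(); print(s['time'],s['force'],s['torque'])
E
```

```text
4.34 s=44.2 v=0.0 phi=0.0135 c=-0.2
6.0417 [-0.29739104 -0.56587241 -5.08691587] [-0.05679268  0.51791657  0.05557952] 0.030719889104668763
6.04 s=44.1 v=0.0 phi=0.0135 c=1.1
6.34 s=43.7 v=-1.4 phi=0.0240 c=0.6
6.64 s=43.2 v=-1.5 phi=0.0233 c=1.1
6.94 s=43.5 v=-0.4 phi=0.0230 c=1.0
7.24 s=43.4 v=0.3 phi=0.0235 c=1.0
7.54 s=43.4 v=-0.1 phi=0.0237 c=1.0
7.84 s=43.2 v=-0.3 phi=0.0236 c=1.0
8.14 s=43.1 v=-0.5 phi=0.0234 c=1.0
8.44 s=43.4 v=0.3 phi=0.0233 c=1.0
8.74 s=43.1 v=0.0 phi=0.0237 c=1.0
9.04 s=43.2 v=-0.3 phi=0.0235 c=1.0
9.34 s=43.4 v=0.4 phi=0.0234 c=1.0
9.64 s=43.1 v=-0.2 phi=0.0237 c=1.0
9.6917 [ 0.02793673  0.22716371 -4.66020074] [0.0049961  0.54209287 0.00576334]
```

```bash
python3 - <<'E'
from h import *
pane,phi=json.load(open("st.json")); k=Ctl(pane,phi)
k.go(.019); k.look()
k.go(.019,v=.03,pane=[.5935,pane[1]+.06,.127]); k.look()
for i in range(3): k.step()
k.look(); json.dump([list(k.pane),k.phi],open("st.json","w"))
E
```

```text
9.94 s=42.8 v=0.0 phi=0.0190 c=1.0
12.14 s=43.6 v=0.0 phi=0.0190 c=0.3
12.19 s=43.6 v=-0.3 phi=0.0190 c=0.2
12.49 s=43.3 v=-0.9 phi=0.0236 c=0.3
12.79 s=43.2 v=-0.7 phi=0.0232 c=0.7
13.09 s=43.2 v=-0.2 phi=0.0232 c=0.7
```

```bash
python3 - <<'E'
from h import *
pane,phi=json.load(open("st.json")); k=Ctl(pane,phi)
k.go(.019); k.look()
k.go(.019,v=.035,pane=[.590,.0,.13]); k.look()
if abs(k.s-.043)<.015:
    k.go(.019,v=.04,pane=[.5858,.243,.13])
for i in range(3): k.step()
k.look(); json.dump([list(k.pane),k.phi],open("st.json","w")); cv2.imwrite("pics/t2.png",cv2.resize(k.img[130:330,60:360],(750,500)))
E
```

```text
13.39 s=42.7 v=0.0 phi=0.0190 c=0.7
18.00 s=43.5 v=0.0 phi=0.0190 c=-
24.27 s=44.8 v=0.0 phi=0.0190 c=-
24.57 s=44.4 v=-1.6 phi=0.0244 c=-
24.88 s=44.6 v=-0.4 phi=0.0236 c=-
25.18 s=44.4 v=0.1 phi=0.0241 c=-
```

View pics/t2.png

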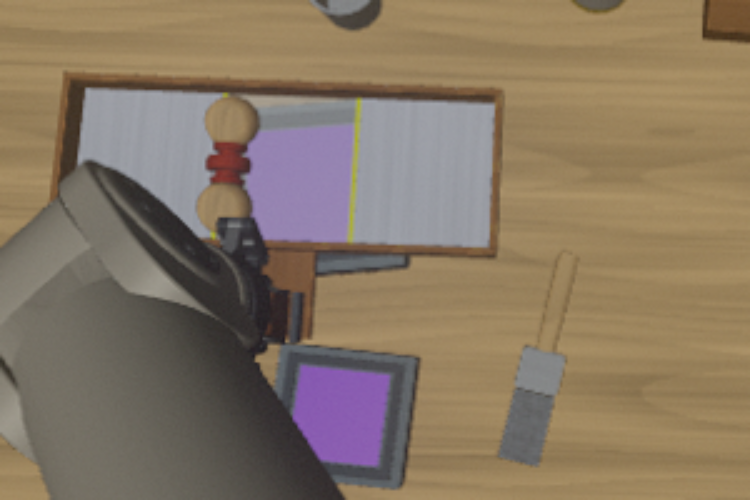

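```bash
python3 - <<'E'
from h import *
c=calibration("top")
for u,v,z in((355,170,.13),(228,95,.13),(65,73,.16),(502,90,.16),(495,256,.16)): print(onz(c,60+u/2.5,130+v/2.5,z).round(4))
pane,phi=json.load(open("st.json")); k=Ctl(pane,phi,1.42); ff=0.
for i in range(24):
    k.look()
    if abs(k.s)<.008 and abs(k.v)<.003: break
    if i>1 and abs(k.v)<.003 : ff+=.0012*np.sign(k.s)
    a=1.6*k.s+2.2*k.v
    k.go(k.w*(k.s+.15*k.v)/4+np.clip(a*.1407,-.02,.02)+ff)
print("ff",ff)
k.look(); json.dump([list(k.pane),k.phi,ff],open("st.json","w"))
E
```

```text
[0.588  0.1844 0.13  ]
[0.6504 0.2964 0.13  ]
[0.6577 0.4211 0.16  ]
[0.6538 0.0604 0.16  ]
[0.5151 0.0617 0.16  ]
25.23 s=44.7 v=0.0 phi=0.0241 c=-
25.52 s=44.6 v=-0.3 phi=0.0259 c=-
25.82 s=44.6 v=-0.2 phi=0.0258 c=-
26.12 s=44.4 v=-0.3 phi=0.0270 c=-
26.43 s=44.5 v=-0.0 phi=0.0281 c=-
26.73 s=44.4 v=0.0 phi=0.0294 c=-
27.02 s=43.9 v=-1.1 phi=0.0306 c=-
27.32 s=44.0 v=-0.7 phi=0.0311 c=-
27.62 s=42.9 v=-1.7 phi=0.0325 c=-
27.93 s=41.9 v=-3.6 phi=0.0327 c=-
28.23 s=40.2 v=-4.5 phi=0.0314 c=-
28.52 s=38.0 v=-6.4 phi=0.0301 c=-
28.82 s=36.5 v=-6.1 phi=0.0281 c=0.3
29.12 s=36.4 v=-2.6 phi=0.0274 c=-0.0
29.43 s=35.8 v=-1.1 phi=0.0298 c=-0.2
29.73 s=34.0 v=-4.1 phi=0.0312 c=0.0
30.02 s=31.0 v=-8.1 phi=0.0291 c=0.1
30.32 s=28.3 v=-9.5 phi=0.0259 c=0.2
30.62 s=27.1 v=-6.5 phi=0.0238 c=0.1
30.93 s=27.2 v=-1.9 phi=0.0241 c=-0.0
31.23 s=26.3 v=-1.3 phi=0.0271 c=-0.1
31.52 s=23.9 v=-5.4 phi=0.0280 c=0.1
31.82 s=20.7 v=-9.3 phi=0.0251 c=0.2
32.12 s=18.8 v=-8.5 phi=0.0219 c=0.2
ff 0.013199999999999998
32.42 s=18.2 v=-4.2 phi=0.0210 c=0.0
```

```bash
python3 - <<'E'
from h import *
pane,phi,ff=json.load(open("st.json")); k=Ctl(pane,phi,1.5); still=0
for i in range(40):
    k.look()
    if abs(k.s)<.010 and abs(k.v)<.003:
        still+=1
        if still>4: break
        env.dwell(.2); continue
    still=0
    if i>1 and abs(k.v)<.0025 : ff+=.001*np.sign(k.s)
    a=1.4*k.s+2.4*k.v
    k.go(k.w*(k.s+.15*k.v)/4+np.clip(a*.1407,-.02,.02)+ff)
    if abs(k.s)>.03: break
print("ff",ff); json.dump([list(k.pane),k.phi,ff],open("st.json","w"))
E
```

```text
32.48 s=18.2 v=0.0 phi=0.0210 c=0.0
32.77 s=17.8 v=-1.4 phi=0.0236 c=-0.1
33.08 s=15.9 v=-3.7 phi=0.0228 c=0.1
33.38 s=15.5 v=-3.8 phi=0.0208 c=0.1
33.67 s=15.5 v=-0.7 phi=0.0205 c=0.0
33.98 s=14.8 v=-1.1 phi=0.0228 c=-0.1
34.27 s=13.2 v=-3.9 phi=0.0233 c=0.1
34.58 s=11.7 v=-5.2 phi=0.0212 c=0.2
34.88 s=11.2 v=-3.2 phi=0.0199 c=0.1
35.17 s=11.3 v=-0.7 phi=0.0203 c=0.0
35.48 s=10.5 v=-1.1 phi=0.0224 c=-0.0
35.77 s=8.9 v=-4.0 phi=0.0228 c=0.1
36.08 s=6.8 v=-6.2 phi=0.0207 c=0.2
36.38 s=5.3 v=-6.1 phi=0.0186 c=0.1
36.67 s=4.9 v=-3.1 phi=0.0178 c=0.1
36.98 s=4.4 v=-1.5 phi=0.0188 c=-0.0
37.23 s=4.5 v=-0.9 phi=0.0188 c=0.0
37.48 s=4.3 v=-0.2 phi=0.0188 c=0.0
37.73 s=4.3 v=-0.4 phi=0.0188 c=0.1
37.98 s=4.6 v=0.7 phi=0.0188 c=0.0
ff 0.0172
```

```bash
python3 - <<'E'
from h import *
pane,phi,ff=json.load(open("st.json")); k=Ctl(pane,phi,1.5)
k.go(.0175)
for i in range(10):
    k.look(); env.dwell(.65)
    if abs(k.s)>.015: break
k.look(); d=camera("top")[1]; c=calibration("top")
for u,v in((202,175),(190,205),(240,190),(255,215),(110,175)): print(atd(c,u,v,d[v,u]).round(4))
s=env.get_state(); print(s['time'],s['force'],s['gripper_force']); cv2.imwrite("pics/e.png",cv2.resize(k.img[130:330,60:360],(750,500)))
E
```

```text
38.27 s=4.2 v=0.0 phi=0.0175 c=0.1
38.98 s=4.2 v=-0.0 phi=0.0175 c=0.0
39.67 s=4.0 v=-0.3 phi=0.0175 c=0.0
40.38 s=4.2 v=0.3 phi=0.0175 c=0.0
41.08 s=4.3 v=0.1 phi=0.0175 c=0.0
41.77 s=4.2 v=-0.1 phi=0.0175 c=0.1
42.48 s=4.2 v=0.0 phi=0.0175 c=0.0
43.17 s=4.0 v=-0.3 phi=0.0175 c=0.0
43.88 s=4.2 v=0.3 phi=0.0175 c=0.0
44.58 s=4.0 v=-0.3 phi=0.0175 c=0.0
45.27 s=4.0 v=-0.0 phi=0.0175 c=0.0
[0.6391 0.1879 0.1259]
[0.5728 0.2096 0.1268]
[0.6083 0.1048 0.1261]
[0.555  0.0707 0.1263]
[0.6317 0.3806 0.1334]
45.375 [ 0.22786403 -0.61957538 -4.61303218] 99.18136596679688
```

View pics/e.png

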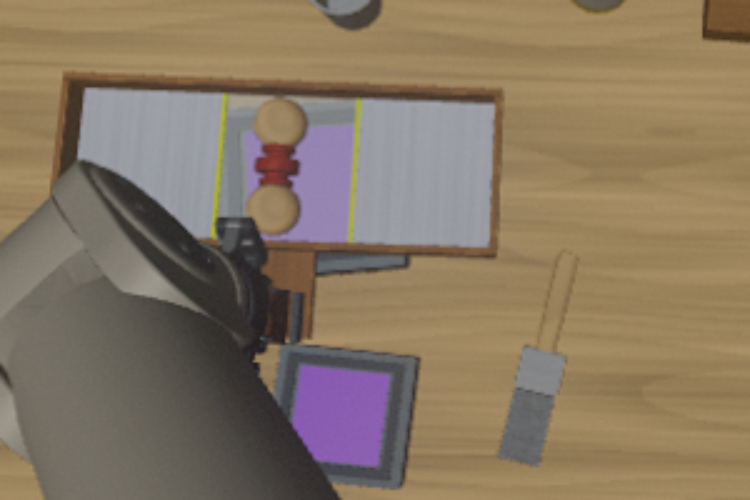

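The picture shows the spindle at (277,165), between the yellow lines and over the violet window. It has not moved for 7 s, and the pane is about 77 mm above the window.

```bash
python3 -c "
from h import *
print(job.job_done())"
```

```text
the job is handed in; nothing more can be done
None
```

The job is handed in: the tray is held with its pane centred about 77 mm above the large lamp's window, and the spindle lay still 4 mm off the pane's centre for over 7 s, finishing at about 45 s on the robot's clock.

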